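# Set an easel leg to its length mark and clamp it

### The arm

A 6-joint arm with a two-finger parallel gripper is mounted at the origin on the work surface. World frame = base frame: x ahead of the robot, y to its left, z up, the work surface at z = 0. Lengths are in mm, angles in degrees, forces in N, time in s.
With the tool pointing down it reaches from about 375 to 925 mm from the base axis. Payload 5.7 kg.
Tool frame: the origin (TCP) lies midway between the tips of the shut fingers; the grasp point (between the pads) lies 19 mm behind it; z points along the fingers, y is the line along which they close (so a half turn about z gives the same grasp; the last joint's range is limited). The gripper opens to 85 mm and grips with 20 to 120 N. Pads are 22 mm wide; open, the fingers measure 114 mm over their backs; the gripper's body (76 mm by 85 mm) begins 54 mm behind the grasp point. The pads swing forward as they close: fully open they stand 13 mm farther back than shut.
Start: joints at [64.739, 20.558, 86.54, -0, 72.909, -6.595], TCP at [192.032, 568.407, 231.267] pointing down, gripper open.
Joint ranges: [-170.27, 170.27], [-57.76, 135], [12.27, 136.19], [-55.21, 235.2], [11.17, 155.16], [-170.74, 170.74]. Speed limits (degrees/s): [136.94, 136.94, 180, 180, 180, 180].

### API

Orientations are given as a 3x3 rotation matrix whose columns are the frame's x, y, z axes.
In Python, from rig import env gives the robot as it stands. The module is installed in compiled form; this text tells all that it offers.
- The arm moves only by the tool apply_moves, never from a script. Its argument "series" is a list that holds one entry, the list of rows, each a list of 7 numbers: the opening, from 0 (shut) to 1 (fully open), then the shift along the tool's x, y, z in m, then the turn, a rotation vector about the tool's x, y, z in degrees. A call has 1 to 8 rows; each row shifts and turns the commanded pose from where the row before left it, along the tool's axes as they then stand; what a row does not reach is not made up. A row lasts 1/8 s, in which the tool goes at most 62.5 mm and 10.7 degrees, less where a joint would pass 70% of its speed; a pose out of reach is approached as far as the arm can. A call with a gripper value outside its range is refused whole. The fingers move at their own pace and stop on an object; the grip force is fixed at half the most. Time passes only in rows, so rows that do not move let the fingers close. It gives the time, the measured TCP pose, the force, the opening and the grip force at its end, in the units of the state.
- env.read_state(): the state, without advancing time (a new reading comes with each control period).
- env.capture(name): name is "side" or "top" or "wrist"; returns a dict with "pixels" (420x560x3 uint8, red, green, blue), "range_z" (420x560 float32, mm along the optical axis (not along the pixel's ray), 0 where there is no reading), "fovy" (degrees; the focal length in pixels is half the picture's height over the tangent of half this angle, whatever the lens; pixels are square), "cx", "cy" (the principal point, pixels), "eye" and "attitude" of the camera in the world; the wrist camera has in their place "hand_eye" (4x4, takes a point from camera to tool coordinates, whose origin is the TCP and whose axes are the flange's). Camera axes: x right, y up, looking along -z (the intrinsics and any distortion apply to the point x, -y, -z); pixel columns grow to the right and rows downward; lengths in mm; the calibration is good to about 2 mm. A picture is of the moment at which its call begins: read the wrist's pose just before it.
- env.close_job(): hands the job in; it is judged then, once.
Trained networks look in a picture, given as the dict that the camera call returned (one of the last four; its "shot" number tells which), for a name from the list of things; names that differ only in an ending like _2 or _b are one class to them, and where a whole thing is asked for, a point or a joint stands for the part that bears it (a point fixed in the world has none). Each returns a list of dicts, best first, with "p" (0 to 1); they miss things now and then, are a little off and sometimes report something else, mostly with a low value. They report only what shows in the picture. A call takes as long as a camera call.
- env.boxes_of(picture, thing): "point" ([column, row] in pixels, amid what is visible of it).
- env.place_of(picture, thing): "point" ([column, row] in pixels: a listed point, or the origin of a listed thing).
The state is a dict: "time_s": time; "q": joint angles; "joint_vel": joint speeds; "tau": joint torques, N m; "eef_pos": TCP position; "tcp_rot": TCP orientation; "wrist_force": force on the tool from outside, world axes, zero at the start; "moment": the same for the moment, N m; "gripper_width": opening from 0.0 (shut) to 1.0 (fully open); "finger_force": force on a finger pad.
Only numpy, scipy, OpenCV 4.12 (cv2) and the standard library are available. Lean on these libraries where they do the work, as an engineer would, in place of code of your own. Each camera call takes 0.05 s, during which the arm holds its last target. There are 200 camera calls.

### The job

Draw the easel leg's T-foot out until the white line along its crossbar is level with the upright blade of the length mark on the ruler, while the clamp lever is still standing open. Then, keeping the leg at that length against its return spring, squeeze the cam lever fully shut against the leg, and finish holding it: the program ends with the leg still at the mark and the fingers still pinching the lever and leg together. Leave the other things on the desk where they are.

Things in the scene. Friction and masses are not known exactly. Their poses are not given: they have to be found in the camera images.
- stand: Plywood setting board 450 x 200 x 18 mm fixed to the desk, with a fixed rod on two posts that the leg slides on. Its x axis points the way the leg is drawn out, z is up; origin on the desk under the leg's axis. The board runs from x = -240 to +210 mm, y = -100 to +100 mm. The leg's axis is 75 mm above the desk at y = 0; under the drawn-out leg is only the board.
- leg (a joint): How far the leg is drawn out (m): 0 = pushed home (start), stop at 0.110. Rigid sideways. A return spring of 2 to 5 N (rising with the length) always draws it back, and about 1 N of friction resists motion. The shut lever does not carry it against the spring: the hand must.
- crossbar (a point): Centre of the T-foot, the black rubber crossbar at the leg's outer end: 22 mm along the leg, 110 mm across (stand's y = -55 to +55 mm), 24 mm tall, 75 mm above the desk. Fingers placed either side of the leg can bear on its inner face to draw the leg out.
- foot_line (a point): Middle of the white line across the top of the crossbar, 87 mm above the desk, 11 mm beyond the crossbar's inner face (29 mm beyond grip_spot along the leg).
- sleeve (a point): Aluminium square tube 26 x 26 mm, the body of the sliding leg; it moves with the leg, axes parallel to the stand's. Origin on the leg's axis, 70 mm short of the crossbar's inner face. Its plain side face at y = +13 mm is the one to pinch.
- grip_spot (a point): Moves with the leg: midway between the sleeve's plain side face and the outer face of the SHUT lever (35 mm apart along the stand's y), 75 mm above the desk, 18 mm short of the crossbar's inner face. Pinch here from above, fingers closing along the stand's y. With the lever open, what stands between the fingers reaches from 17.5 mm on the +y side to 37 mm on the -y side of it.
- lever (a joint): Angle of the cam lever (rad): 0 = shut, lying along the leg; starts standing open at 0.24 to 0.30, stop at 0.32. It swings about an upright pin and stays where it is put; about 4 N on the paddle near its tip moves it.
- paddle (a point): Grey paddle of the lever, 60 mm long, 8 mm thick, 26 mm tall, 75 mm above the desk (middle), on the stand's -y side of the leg. Origin on the hinge pin, 70 mm short of the crossbar's inner face and 18 mm to the -y side of the leg's axis; its x axis runs along the paddle towards the tip near the crossbar.
- lever_tip (a point): Outer face of the paddle near its tip, 62 mm from the hinge pin.
- mark: The length mark: a dark steel rider fixed on the ruler, with an upright steel blade 3 mm thick and 22 mm wide just beyond the crossbar's end on the stand's +y side (middle 74 mm, nearest edge 63 mm from the leg's axis). Rider block 22 mm tall; blade top 87 mm above the desk. Origin under the blade; axes parallel to the stand's.
- mark_blade (a point): Top middle of the mark's blade, 87 mm above the desk. The leg is at length when foot_line is level with this point along the stand's x.
- spare_cap: Bystander: black rubber cap, 28 mm across, 20 mm tall, on the board's rear part.
- spanner: Bystander: small spanner 120 mm long lying on the board on the lever's side.
- jug: Bystander: white vacuum jug, 124 mm across, 190 mm tall.
- tea_box: Bystander: carton 70 x 130 x 75 mm.
- book: Bystander: book 150 x 210 x 22 mm lying flat.
- eraser: Bystander: whiteboard eraser 50 x 130 x 33 mm.
- mug: Bystander: white mug, 80 mm across, 90 mm tall.

How it is judged (in metres and radians):
On the way, in this order (a step that is already met when the one before it is completed fails the run):
1. the T-foot is drawn out level with the mark (within 5 mm) while the lever still stands open (x of foot_line in the frame of mark_blade between -0.005 and 0.005 m and value of joint lever above 0.16 rad), for 0.2 s.
2. the lever is squeezed shut and pinched against the leg with the T-foot at the mark (x of foot_line in the frame of mark_blade between -0.005 and 0.005 m and value of joint lever below 0.04 rad and contact force between the fingers and paddle_plate above 4 N and contact force between the fingers and sleeve_tube above 4 N and velocity of joint leg between -0.01 and 0.01 m/s), for 0.3 s.
At the end, for the whole second after the job is handed in: The T-foot's white line is within 5 mm of the mark's blade along the leg, at rest, the lever is shut (below 0.04 rad), and the fingers still press on both the lever's paddle and the leg's sleeve with more than 4 N each (all of step 2); the arm keeps its last pose, push and grip.
It fails at once if the lever is shut (below 0.10 rad) while the T-foot is more than 10 mm from the mark (value of joint lever below 0.1 rad and (x of foot_line in the frame of mark_blade below -0.01 m or x of foot_line in the frame of mark_blade above 0.01 m)).
It fails at once if another thing on the desk is moved by more than 30 mm (distance of any of spare_cap, spanner, jug, tea_box, book, eraser, mug from where it was at the start of the episode above 0.03 m).
It also fails if it takes over 32 s, if anything falls off the work surface, if the arm or the gripper's body presses on something with over 40 N, if the wrist force passes 120 N, or if a joint passes its speed limit or range.

## Working session

There is one attempt and no reset: what is moved stays moved. The work goes in short steps, Python scripts to look and compute and a tool call to move; the robot and the scene stay as the last step left them, time stands still between calls to the robot, and variables do not carry over. Pictures are saved under pics/ and viewed, at most 10 in all, crops included, and the job is handed in when it is done.

Besides the shell and the picture viewer there is one more tool, called after "Request:" by a JSON object that holds its "op" and its "data", one argument or row to a line. apply_moves: Moves the arm, as the interface text tells. Its arguments: {"type":"object","properties":{"series":{"type":"array"}},"required":["series"]}

```bash
mkdir -p pics; cat > h.py <<'E'
import numpy as np, cv2
from rig import env
def K(p):
    f=p["pixels"].shape[0]/2/np.tan(np.radians(p["fovy"])/2); return f
def pose(p,s=None):
    if "eye" in p: return np.array(p["attitude"]),np.array(p["eye"])
    H=np.array(p["hand_eye"]); R=np.array(s["tcp_rot"]); return R@H[:3,:3],R@H[:3,3]+np.array(s["eef_pos"])
def ray(p,uv,s=None):
    f=K(p); d=np.array([(uv[0]-p["cx"])/f,-(uv[1]-p["cy"])/f,-1.]); R,e=pose(p,s); return e,R@d
def atz(p,uv,z,s=None):
    e,d=ray(p,uv,s); return e+d*(z-e[2])/d[2]
def dep(p,uv,s=None):
    c,r=int(round(uv[0])),int(round(uv[1])); w=p["range_z"][max(r-1,0):r+2,max(c-1,0):c+2]; w=w[w>0]
    e,d=ray(p,uv,s); return e+d*np.median(w) if len(w) else None
def save(p,n): cv2.imwrite(f"pics/{n}.png",cv2.cvtColor(p["pixels"],cv2.COLOR_RGB2BGR))
Z=dict(crossbar=75,foot_line=87,grip_spot=75,sleeve=75,paddle=75,lever_tip=75,mark_blade=87,mark=0,stand=0)
E
cat > look.py <<'E'
import sys; from h import *
np.set_printoptions(precision=1,suppress=True)
s=env.read_state(); print(s["time_s"],s["eef_pos"]);print(np.array(s["tcp_rot"]))
for n in sys.argv[2:]:
    s=env.read_state(); p=env.capture(n); save(p,sys.argv[1]+n); print(n,[k for k in p],p["fovy"],p["cx"],p["cy"],p.get("eye"))
    for t in Z:
        for r in env.place_of(p,t)[:1]: print(t,np.round(r["p"],2),np.array(r["point"]),atz(p,r["point"],Z[t],s),dep(p,r["point"],s))
E
python3 look.py a top side wrist
```

```text
0.0 [191.7 567.8 230.4]
[[-0.9  0.3 -0. ]
 [ 0.3  0.9 -0. ]
 [ 0.  -0.  -1. ]]
top ['pixels', 'range_z', 'fovy', 'cx', 'cy', 'eye', 'attitude', 'shot'] 44.69040442150532 289.5057832005937 206.1827249476602 [ 338.5   -7.7 1794.4]
crossbar 0.96 [296.2 212.6] [529.4 -13.7  75. ] [528.7 -13.7  81.9]
foot_line 0.63 [298.6 211.2] [532.6 -21.8  87. ] [532.7 -21.8  86.7]
grip_spot 0.86 [307.9 209.6] [538.7 -53.6  75. ] [537.6 -53.3  84.4]
sleeve 0.62 [323. 205.] [ 553.2 -105.1   75. ] [ 551.3 -104.3   90.4]
paddle 0.47 [319.9 200.2] [569.9 -95.1  75. ] [567.7 -94.3  90.8]
lever_tip 0.6 [320.  207.4] [545.3 -94.7  75. ] [544.1 -94.2  84.7]
mark_blade 0.57 [295.6 240. ] [436.1  -9.5  87. ] [438.8  -9.5  39.3]
mark 0.54 [337.9 177.7] [ 659.2 -165.3    0. ] [ 654.9 -163.2   23.9]
stand 0.66 [319.6 204.9] [563.2 -97.4   0. ] [552.3 -93.   87.2]
side ['pixels', 'range_z', 'fovy', 'cx', 'cy', 'eye', 'attitude', 'shot'] 48.550562688410004 276.26677940212716 209.34329174889044 [ 354.  -982.4 1170.9]
crossbar 0.58 [273.4 218.5] [531.  -18.4  75. ] [529.3 -27.5  85.3]
foot_line 0.57 [272.  215.2] [527.5 -14.4  87. ] [538.6  47.6  17.5]
grip_spot 0.7 [279.4 222.7] [545.9 -39.6  75. ] [543.6 -50.9  88.2]
sleeve 0.66 [284.1 235.9] [549. -95.  75.] [ 545.9 -109.1   92.4]
paddle 0.57 [289.1 236.1] [563.8 -99.   75. ] [ 560.9 -111.1   90. ]
lever_tip 0.5 [288.1 220.7] [574.4 -37.1  75. ] [571.7 -48.3  88. ]
mark_blade 0.67 [247.1 214.3] [451.5   5.6  87. ] [457.6  67.5  19.2]
mark 0.6 [279.2 133.2] [656.6 497.1   0. ] [650.6 467.8  23.2]
stand 0.82 [284.2 249.6] [550.8 -89.6   0. ] [ 547.6 -104.1   19.1]
wrist ['pixels', 'range_z', 'fovy', 'cx', 'cy', 'hand_eye', 'shot'] 68.1395452517812 281.54363432721374 207.22032555952512 None
```

```bash
python3 - <<'E'
import cv2
a=cv2.imread('pics/atop.png');b=cv2.imread('pics/aside.png')
cv2.imwrite('pics/b1.png',cv2.resize(a[130:290,210:410],None,fx=4,fy=3.75 and 4,interpolation=cv2.INTER_CUBIC)[:600])
E
```

```text
(no output)
```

View pics/b1.png

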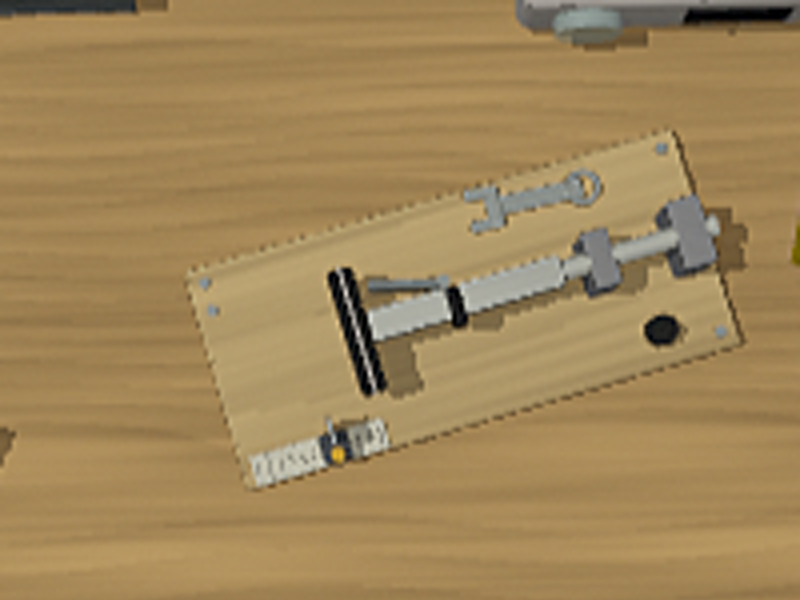

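View pics/aside.png

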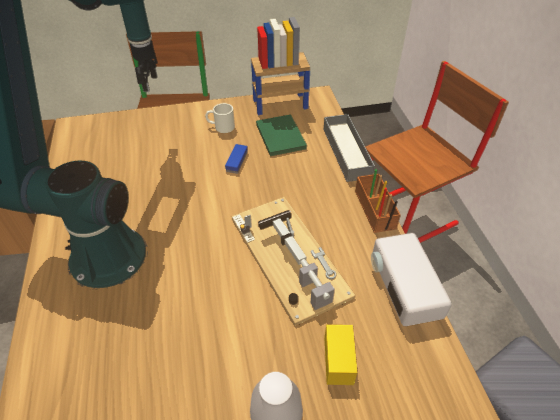

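The top crop shows the leg pointing left (world +y), with the crossbar at about (299,212) in the full picture, the lever on the far side and the rider blade at about (293,236). The side view agrees. Next I fit the stand's direction and compute the wrist pose.

```bash
python3 - <<'E'
from h import *
np.set_printoptions(precision=2,suppress=True)
s=env.read_state(); p=env.capture("top")
C=[atz(p,(210+a/4,130+b/4),18) for a,b in [(190,270),(672,130),(743,343),(252,488)]]
L=[np.linalg.norm(C[i]-C[(i+1)%4]) for i in range(4)];print("board",L)
x=(C[0]-C[1]+C[3]-C[2])[:2];x/=np.linalg.norm(x);y=np.array([-x[1],x[0]]);c=np.mean(C,0)[:2];o=c+15*x
print("x",x,np.degrees(np.arctan2(x[1],x[0])),"origin",o)
f=lambda P:np.array([(P[:2]-o)@x,(P[:2]-o)@y])
for n,uv,z in [("lineA",(341,270),87),("lineB",(375,390),87),("blade",(331,425),87)]:
    P=atz(p,(210+uv[0]/4,130+uv[1]/4),z);print(n,P,f(P))
R=np.array(s["tcp_rot"]);print(R);w=env.capture("wrist");print(w["hand_eye"])
a=np.degrees(np.arctan2(R[1,0],R[0,0]));print("toolx",a)
E
```

```text
board [np.float64(442.97068177130683), np.float64(197.85935741296427), np.float64(445.82497621496964), np.float64(198.71117315053007)]
x [-0.26  0.97] 105.06338950582216 origin [ 550.14 -104.82]
lineA [579.42 -11.68  87.  ] [ 82.33 -52.47]
lineB [477.31 -37.75  87.  ] [83.69 52.9 ]
blade [448.84  -0.25  87.  ] [127.3   70.64]
[[-0.95  0.32 -0.  ]
 [ 0.32  0.95 -0.  ]
 [ 0.   -0.   -1.  ]]
[[   0.      0.95    0.33   85.  ]
 [   1.     -0.      0.     -0.08]
 [   0.      0.33   -0.95 -142.65]
 [   0.      0.      0.      1.  ]]
toolx 161.3328501304668
```

Request:
{"op": "apply_moves", "data": {
  "series": [
    [[1,-0.045,-0.039,0,0,0,0],[1,-0.045,-0.039,0,0,0,0],[1,-0.045,-0.039,0,0,0,0],[1,-0.045,-0.039,0,0,0,0],[1,-0.045,-0.039,0,0,0,0],[1,-0.045,-0.039,0,0,0,0],[1,-0.045,-0.039,0,0,0,0],[1,-0.045,-0.039,0,0,0,0]]
  ]
}}

```text
time_s: 2.6
eef_pos: [434.2, 155.9, 231.7]
tcp_rot: [[-0.947, 0.32, 0.001], [0.32, 0.947, 0.0], [-0.001, 0.001, -1.0]]
wrist_force: [0.9, 0.2, -0.2]
gripper_width: 1.0
finger_force: 0.0
```

Request:
{"op": "apply_moves", "data": {
  "series": [
    [[1,-0.045,-0.04,0,0,0,0],[1,-0.045,-0.04,0,0,0,0],[1,-0.044,-0.04,0,0,0,0],[1,-0.044,-0.04,0,0,0,0],[1,0,0,0,0,0,10],[1,0,0,0,0,0,10],[1,0,0,0,0,0,10],[1,0,0,0,0,0,10]]
  ]
}}

```text
time_s: 3.6
eef_pos: [550.7, -51.1, 231.3]
tcp_rot: [[-0.515, 0.857, 0.0], [0.857, 0.515, -0.0], [-0.0, -0.0, -1.0]]
wrist_force: [0.9, 0.4, -0.1]
gripper_width: 1.0
finger_force: 0.0
```

Request:
{"op": "apply_moves", "data": {
  "series": [
    [[1,0,0,0.01,0,0,8.2],[1,0,0,0.02,0,0,8],[1,0,0,0,0,0,0]]
  ]
}}

```text
time_s: 3.98
eef_pos: [549.4, -50.7, 200.1]
tcp_rot: [[-0.262, 0.965, -0.003], [0.965, 0.262, 0.001], [0.001, -0.003, -1.0]]
wrist_force: [1.3, -1.5, 0.6]
gripper_width: 1.004
finger_force: 0.0
```

```bash
python3 look.py c wrist
```

```text
3.975 [549.4 -50.7 200.1]
[[-0.3  1.  -0. ]
 [ 1.   0.3  0. ]
 [ 0.  -0.  -1. ]]
wrist ['pixels', 'range_z', 'fovy', 'cx', 'cy', 'hand_eye', 'shot'] 68.1395452517812 281.54363432721374 207.22032555952512 None
crossbar 0.69 [273.1 159.5] [531.7 -18.3  75. ] [531.5 -16.1  87.1]
foot_line 0.87 [272.3 166.1] [532.3 -21.6  87. ] [532.3 -21.5  87.7]
grip_spot 0.94 [275.  195.2] [541.6 -49.1  75. ] [540.9 -45.1  88.5]
sleeve 0.87 [273.1 244.2] [552.3 -96.5  75. ] [551.  -90.1  88.6]
paddle 0.66 [292.3 251.8] [572.1 -99.5  75. ] [569.3 -91.2  92.1]
lever_tip 0.8 [310.8 187.2] [570.5 -33.4  75. ] [570.  -32.6  78.4]
mark_blade 0.67 [177.9 109.5] [449.2   2.4  87. ] [449.3   2.4  87.4]
mark 0.58 [196.1 107.4] [440.9  -0.    0. ] [449.8   3.1  35.5]
stand 0.58 [277.6 219.1] [556.3 -99.    0. ] [548.7 -65.7  88.4]
```

View pics/cwrist.png

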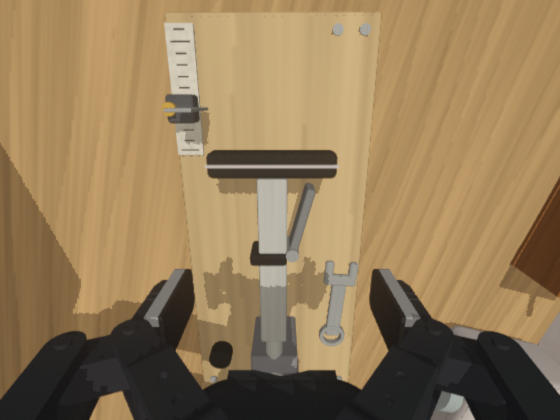

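The wrist view shows the foot line at row 167 (columns 207–337), the blade at (190,109), and the lever open on the right. The measured draw-out is 44.8 mm and the blade's lateral offset is 74 mm, which matches the given size.

Request:
{"op": "apply_moves", "data": {
  "series": [
    [[0.82,0,0.005,0.02,0,0,0],[0.82,0,0,0.02,0,0,0],[0.82,0,0,0.02,0,0,0],[0.82,0,0,0.02,0,0,0],[0.82,0,0,0.01,0,0,0],[0.82,0,0,0,0,0,0]]
  ]
}}

```text
time_s: 5.22
eef_pos: [555.1, -49.6, 110.9]
tcp_rot: [[-0.261, 0.965, -0.001], [0.965, 0.261, 0.0], [0.001, -0.001, -1.0]]
wrist_force: [1.1, -0.3, -0.2]
gripper_width: 0.82
finger_force: 0.0
```

```bash
python3 look.py d wrist
```

```text
5.225 [555.1 -49.6 110.9]
[[-0.3  1.  -0. ]
 [ 1.   0.3  0. ]
 [ 0.  -0.  -1. ]]
wrist ['pixels', 'range_z', 'fovy', 'cx', 'cy', 'hand_eye', 'shot'] 68.1395452517812 281.54363432721374 207.22032555952512 None
crossbar 0.87 [260.5 190.8] [533.4 -21.   75. ] [533.3 -17.5  87. ]
foot_line 0.8 [258.2 198.7] [533.2 -22.3  87. ] [533.2 -22.1  87.6]
grip_spot 0.6 [264.9 236. ] [543.1 -48.9  75. ] [542.3 -42.8  88.5]
sleeve 0.79 [258.1 304.8] [551.2 -99.9  75. ] [549.8 -90.1  88.3]
lever_tip 0.91 [318.3 225.8] [573.5 -33.5  75. ] [572.9 -32.6  77.4]
mark 0.68 [154.9 109.2] [438.5  -0.6   0. ] [452.9   4.4  38.9]
stand 0.55 [266.4 255.3] [ 553.7 -101.1    0. ] [546.3 -54.8  88.4]
```

View pics/dwrist.png

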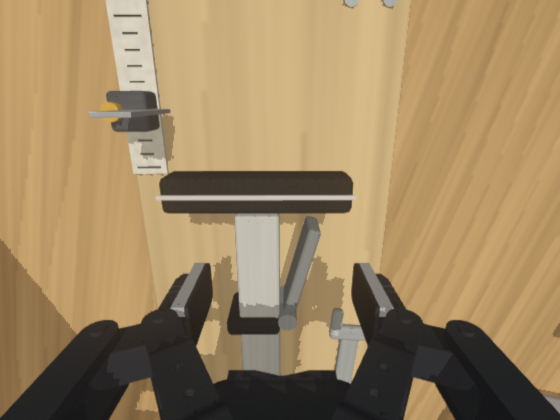

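The fingers straddle the sleeve and lever with clearance on both sides. The TCP is 32 mm short of the line and 14 mm to the -y side, as planned, so I descend.

Request:
{"op": "apply_moves", "data": {
  "series": [
    [[0.82,0,0,0.015,0,0,0],[0.82,0,0,0.015,0,0,0],[0.82,0,0,0.015,0,0,0],[0.82,0,0,0.007,0,0,0],[0.82,0,0,0,0,0,0]]
  ]
}}

```text
time_s: 6.35
eef_pos: [554.9, -49.6, 58.4]
tcp_rot: [[-0.261, 0.965, -0.002], [0.965, 0.261, 0.0], [0.001, -0.002, -1.0]]
wrist_force: [0.4, 0.2, 0.4]
gripper_width: 0.82
finger_force: 0.0
```

Request:
{"op": "apply_moves", "data": {
  "series": [
    [[0.82,0.004,0,0,0,0,0],[0.82,0.006,0,0,0,0,0],[0.82,0.007,0,0,0,0,0],[0.82,0.007,0,0,0,0,0],[0.82,0.007,0,0,0,0,0],[0.82,0.007,0,0,0,0,0],[0.82,0.004,0,0,0,0,0],[0.82,0,0,0,0,0,0]]
  ]
}}

```text
time_s: 7.35
eef_pos: [544.4, -8.5, 59.3]
tcp_rot: [[-0.261, 0.965, -0.0], [0.965, 0.261, 0.0], [0.0, 0.0, -1.0]]
wrist_force: [1.2, -2.2, 1.5]
gripper_width: 0.818
finger_force: 0.7
```

```bash
python3 look.py e wrist top
```

```text
7.35 [544.4  -8.5  59.3]
[[-0.3  1.  -0. ]
 [ 1.   0.3  0. ]
 [ 0.   0.  -1. ]]
wrist ['pixels', 'range_z', 'fovy', 'cx', 'cy', 'hand_eye', 'shot'] 68.1395452517812 281.54363432721374 207.22032555952512 None
crossbar 0.79 [250.6 245. ] [524.2   9.4  75. ] [524.   15.5  87.3]
foot_line 0.78 [248.5 260.1] [524.7   8.4  87. ] [524.7   8.8  87.7]
grip_spot 0.74 [256.7 297.9] [533.5 -17.2  75. ] [532.3  -7.8  88.2]
sleeve 0.89 [254.8 379.1] [544.6 -67.   75. ] [533.7  -0.8 135.2]
paddle 0.97 [283.8 383.6] [560.4 -66.   75. ] [541.3   2.1 137.3]
lever_tip 0.8 [331.1 289.2] [566.5  -3.2  75. ] [586.7 -37.2  18.1]
mark_blade 0.79 [ 57.1 230.9] [447.4   1.1  87. ] [447.6   1.3  87.2]
mark 0.95 [129.9 186.1] [437.4  -6.7   0. ] [448.7   4.   27. ]
stand 0.56 [261.4 331. ] [551.6 -99.5   0. ] [538.4 -24.1  88.4]
top ['pixels', 'range_z', 'fovy', 'cx', 'cy', 'eye', 'attitude', 'shot'] 44.69040442150532 289.5057832005937 206.1827249476602 [ 338.5   -7.7 1794.4]
crossbar 0.85 [289.6 212.4] [530.6   8.6  75. ] [505.5   6.5 299.7]
foot_line 0.54 [290.3 216.1] [516.7   6.4  87. ] [516.2   6.4  91.9]
grip_spot 0.55 [302.4 209.8] [538.5 -34.9  75. ] [496.2 -29.2 438.4]
sleeve 0.88 [316.3 205.9] [550.7 -82.4  75. ] [495.8 -63.  520. ]
lever_tip 0.47 [299.8 211.7] [532.2 -26.   75. ] [508.1 -23.7 289. ]
stand 0.62 [320.7 207.5] [ 553.9 -101.     0. ] [543.5 -96.5  86. ]
```

View pics/ewrist.png

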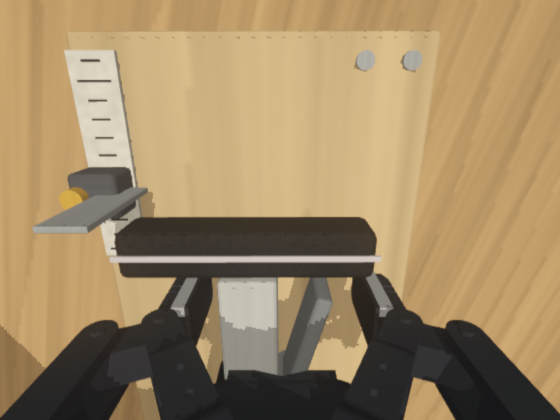

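The fingers bear on the crossbar. The line is at row 259 and the blade top at about (64,230), which leaves about 13 mm to go.

Request:
{"op": "apply_moves", "data": {
  "series": [
    [[0.82,0.004,0,0,0,0,0],[0.82,0.004,0,0,0,0,0],[0.82,0.003,0,0,0,0,0],[0.82,0.002,0,0,0,0,0],[0.82,0,0,0,0,0,0],[0.82,0,0,0,0,0,0]]
  ]
}}

```text
time_s: 9.1
eef_pos: [540.9, 3.7, 59.3]
tcp_rot: [[-0.261, 0.965, -0.0], [0.965, 0.261, 0.0], [0.0, -0.0, -1.0]]
wrist_force: [0.7, -1.9, -0.7]
gripper_width: 0.821
finger_force: 0.9
```

```bash
python3 look.py f wrist | grep -E "line|blade|tip|^[0-9]"
```

```text
9.1 [540.9   3.7  59.3]
foot_line 0.71 [247.5 257.7] [520.6  21.6  87. ] [520.6  22.1  87.9]
lever_tip 0.77 [327.5 285.3] [560.7  10.6  75. ] [561.2   9.8  73.6]
mark_blade 0.56 [ 64.6 258. ] [447.3   1.6  87. ] [447.4   1.7  87.2]
```

View pics/fwrist.png

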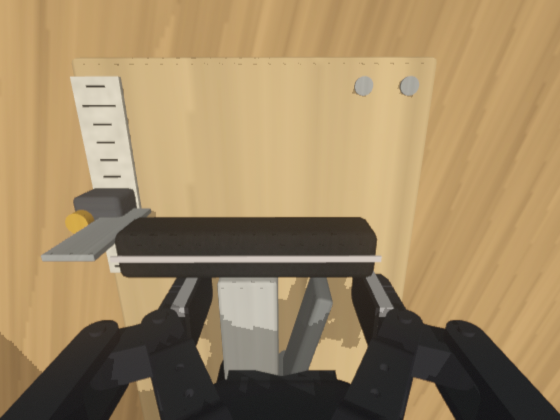

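The line (row 259) and blade top (row 258) are level, computed offset -0.2 mm. The lever is still open. I shift sideways to centre on the grip spot and squeeze.

Request:
{"op": "apply_moves", "data": {
  "series": [
    [[0.82,0,0,0,0,0,0],[0.8,0,-0.003,0,0,0,0],[0.75,0,-0.004,0.001,0,0,0],[0.7,0,-0.0035,0.001,0,0,0],[0.62,0,0,0,0,0,0],[0.55,0,0,0,0,0,0],[0.48,0,0,0,0,0,0],[0.42,0,0,0,0,0,0]]
  ]
}}

```text
time_s: 10.6
eef_pos: [531.5, 0.4, 57.7]
tcp_rot: [[-0.261, 0.965, 0.001], [0.965, 0.261, -0.001], [-0.001, 0.001, -1.0]]
wrist_force: [1.5, -4.0, 4.7]
gripper_width: 0.423
finger_force: 3.5
```

Request:
{"op": "apply_moves", "data": {
  "series": [
    [[0.35,0,0,0,0,0,0],[0.25,0,0,0,0,0,0],[0,0,0,0,0,0,0],[0,0,0,0,0,0,0],[0,0,0,0,0,0,0],[0,0,0,0,0,0,0]]
  ]
}}

```text
time_s: 11.35
eef_pos: [530.2, 0.3, 58.0]
tcp_rot: [[-0.262, 0.965, -0.001], [0.965, 0.262, -0.001], [-0.001, -0.001, -1.0]]
wrist_force: [-3.3, -4.1, 13.1]
gripper_width: 0.38
finger_force: 63.1
```

```bash
python3 look.py g wrist | grep -E "line|blade|tip|^[0-9]"; python3 -c "
from h import *; s=env.read_state(); print({k:s[k] for k in ('gripper_width','finger_force','wrist_force','eef_pos')})"
```

```text
11.35 [530.2   0.3  58. ]
foot_line 0.63 [276.  260.5] [521.4  20.8  87. ] [521.3  21.4  88.2]
lever_tip 0.55 [314.5 282.8] [543.3   7.7  75. ] [543.1   8.   75.4]
mark_blade 0.59 [ 92.8 260.4] [448.6   0.9  87. ] [448.7   1.   87.2]
{'gripper_width': 0.38158663149459954, 'finger_force': 63.065940365195274, 'wrist_force': array([-2.62680678, -4.25249631, 13.1086366 ]), 'eef_pos': array([5.30195672e+02, 2.63815085e-01, 5.79945922e+01])}
```

View pics/gwrist.png

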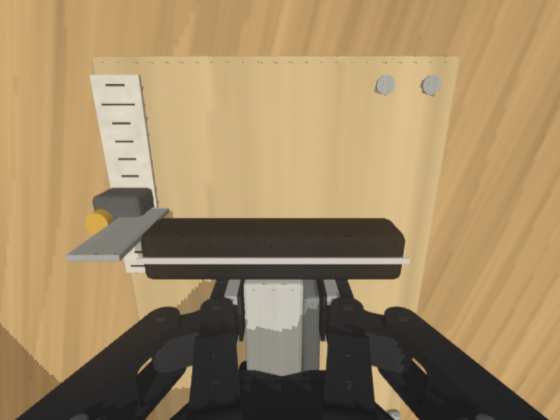

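The line (row 261) is level with the blade (row ~258–260), computed offset under 1.5 mm. The lever lies flat against the sleeve and the pinch is 63 N. I hold briefly, then hand in.

Request:
{"op": "apply_moves", "data": {
  "series": [
    [[0,0,0,0,0,0,0],[0,0,0,0,0,0,0],[0,0,0,0,0,0,0],[0,0,0,0,0,0,0]]
  ]
}}

```text
time_s: 12.35
eef_pos: [530.2, 0.3, 58.0]
tcp_rot: [[-0.262, 0.965, -0.001], [0.965, 0.262, -0.001], [-0.001, -0.001, -1.0]]
wrist_force: [-2.1, -4.5, 13.4]
gripper_width: 0.38
finger_force: 63.1
```

```bash
python3 -c "
from rig import env; print(env.close_job())"
```

```text
the job is handed in; nothing more can be done
None
```

I handed the job in at about 12 s: the leg was drawn to within about 1.5 mm of the mark by the wrist camera (calibration good to about 2 mm), then the lever was squeezed shut and is still pinched against the sleeve at 63 N; the hand-in returned no verdict.

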